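# Catch the stone chips in the dish and put them on the balance

### The arm

A 7-joint arm with a two-finger parallel gripper is mounted at the origin on the work surface. World frame = base frame: x ahead of the robot, y to its left, z up, the work surface at z = 0. Lengths are in m, angles in rad, forces in N, time in s.
With the tool pointing down it reaches from about 0.4 to 0.9 m from the base axis. Payload 5.5 kg.
Tool frame: the origin (TCP) lies at the very end of the fingers, on their centre line; the grasp point (between the pads) lies 19 mm behind it; z points along the fingers, y is the line along which they close (so a half turn about z gives the same grasp; the last joint's range is limited). The gripper opens to 92 mm and grips with 3 to 60 N. Pads are 19 mm wide; open, the fingers measure 130 mm over their backs; the gripper's body (75 mm by 190 mm) begins 47 mm behind the grasp point.
Start: joints at [1.554, 0.501, -0.427, 1.55, 0.221, 1.138, -0.21], TCP at [0.18, -0.625, 0.227] pointing down, gripper open.
Joint ranges: [-2.88, 2.88], [-0.31, 2.03], [-1.54, 1.56], [0.2, 2.42], [-1.41, 4.55], [0.19, 2.02], [-2.57, 2.57]. Speed limits (rad/s): [2.57, 2.57, 3.14, 3.14, 3.14, 3.14, 3.14].

### API

Orientations are given as a rotation vector (axis times angle).
In Python, from station import arm gives the robot as it stands.
- The arm moves only by the shell command python3 -m inch 'ROWS' [FORCE]. ROWS is a JSON object of lists of equal length, an entry for each row: "fingers": the opening, from 0 (shut) to 1 (fully open); "linear": the shift along the world's x, y, z in mm, a list of three; "dr": the turn, a rotation vector about the world's x, y, z in rad, a list of three. A call has 1 to 12 rows; each row is the pose to reach, as a shift and turn from the pose commanded when the call began; what a row does not reach only later rows make up. A row lasts 1/12 s, in which the tool goes at most 41.7 mm and 7.16 degrees, less where a joint would pass 70% of its speed; a pose out of reach is approached as far as the arm can. A call with a gripper value outside its range is refused whole. The fingers move at their own pace and stop on an object; FORCE is the grip in N (left out, the last holds). Time passes only in rows, so rows that repeat a pose let the fingers close. It gives the time, the measured TCP pose, the force, the opening and the grip force at its end, in the units of the state.
- arm.observe(): the state, without advancing time (a new reading comes with each control period).
- arm.get_image(name): name is "side" or "top"; returns a dict with "img" (384x512x3 uint8, red, green, blue), "depth" (384x512 float32, m along the optical axis (not along the pixel's ray), 0 where there is no reading), "vfov" (degrees; the focal length in pixels is half the picture's height over the tangent of half this angle, whatever the lens; pixels are square), "cx", "cy" (the principal point, pixels), "R" (3x3) and "t" (3): a world point X has camera coordinates R X + t. Camera axes: x right, y down, z forward; pixel columns grow to the right and rows downward; lengths in m; the calibration is good to about 2 mm. A picture is of the moment at which its call begins.
- arm.finish_job(): hands the job in; it is judged then, once.
The state is a dict: "t": time; "qpos": joint angles; "dq": joint speeds; "effort": joint torques, N m; "tool_pos": TCP position; "ee_rot": TCP orientation; "force": force on the tool from outside, world axes, zero at the start; "ft_torque": the same for the moment, N m; "gripper_width": opening from 0.0 (shut) to 1.0 (fully open); "grasp_force": force on a finger pad.
Only numpy, scipy, OpenCV 4.12 (cv2) and the standard library are available. Lean on these libraries where they do the work, as an engineer would, in place of code of your own. Each camera call takes 0.05 s, during which the arm holds its last target. There are 200 camera calls.

### The job

Take the cream dish by its handle, hold it up under the lip of the sample chute and gently raise its rim against the orange bar, so that the gate lifts and all five stone chips slide off into the held dish. Then lower it so the gate drops fully shut, set the dish with its chips gently down in the middle of the balance pan, upright, and let go. Do not strain the chute or the balance (keep below about 15 N), and leave the other things on the bench where they are.

Things in the scene. Friction and masses are not known exactly. Their poses are not given: they have to be found in the camera images.
- dish: cream porcelain casserole, 0.22 kg: round open dish, 116 mm across the rim, 88 mm across the base, 50 mm high, wall 4 mm, floor 5 mm, with a straight handle along its -x, from 56 to 144 mm from the dish centre, 14 mm wide (y), 20 mm tall (22 to 42 mm above the underside). Origin: centre of the underside, z up. Starts on the bench on one side of the chute.
- handle (a point): the point of the dish's handle to grip: middle of its cross-section, 105 mm from the dish centre along the dish's -x, 32 mm above the dish's underside; axes as the dish's (fingers close along y)
- chute: fixed steel chute on a grey stand. Origin on the bench below the middle of the lip; +x points back up the chute (away from the robot at yaw 0). Its smooth floor falls at 35 deg towards -x to the lip; channel 36 mm wide, 175 mm long, open on top. An orange gate plate before the lip slides up in guides 74 mm wide, 302 mm high. Free below and before the lip; the foot begins 50 mm behind it.
- lip (a point): middle of the chute's lower edge, 190 mm above the bench; axes as the chute's. When the gate is open, chips drop off here towards the chute's -x and cross a level 25 mm lower between 0 and 50 mm in front of the lip.
- gate (a joint): lift of the orange gate in m: 0 shut (chips held back), stop at 0.045. Chips pass freely from about 0.035. It weighs 0.15 kg, moves up with about 2 N on its bar, and drops shut by itself when let go.
- bar (a point): middle of the underside of the orange lift bar, which hangs from the gate below the chute and moves with it: 120 mm long across the chute (y), 10 x 10 mm, centred 8 mm behind the lip (chute +x), underside 128 mm above the bench when shut. The dish's rim lifts it from below; with the dish centre 30 mm in front of the lip the rim meets the bar and the mouth catches the chips.
- balance: fixed white bench balance 200 x 180 mm, housing top 54 mm high, display on its -x face. Origin: centre of its underside, +x away from the display. On the other side of the chute from the dish.
- pan_top (a point): centre of the upper face of the balance's round steel pan, 136 mm across, 70 mm above the bench; z up
- pan (a joint): how far the pan is pressed down, m: 0 free, stop at 0.008; sprung, about 1 N per mm
- sieve: small round steel sieve pan, 92 mm across, 48 mm high, standing on the bench; origin at the centre of its underside; to be left alone
- petri: closed teal petri dish, 80 mm across, 18 mm high, on the bench in front of the robot; origin at the centre of its underside; to be left alone
- jar: amber specimen jar with a blue cap, 44 mm across, 60 mm high, standing on the bench; origin at the centre of its underside; to be left alone
- chip0: tan stone chip, 22 x 18 x 15 mm, 18 g, lying in the chute behind the gate; origin at its centre
- chip1: brown stone chip, 20 x 18 x 16 mm, 18 g, lying in the chute behind the gate; origin at its centre
- chip2: light tan stone chip, 22 x 17 x 14 mm, 18 g, lying in the chute behind the gate; origin at its centre
- chip3: dark brown stone chip, 19 x 18 x 15 mm, 18 g, lying in the chute behind the gate; origin at its centre
- chip4: red-brown stone chip, 21 x 16 x 15 mm, 18 g, lying in the chute behind the gate; origin at its centre
There are look-alikes about, which are no part of the job. There is more than one size of the dish; the one meant has the size given above.

How it is judged:
On the way, in this order (a step that is already met when the one before it is completed fails the run):
1. the dish is held up under the chute's lip (its centre within 65 mm of the lip seen from above, its underside over 50 mm above the bench) (horizontal distance between dish and lip below 0.065 m and height (world z) of dish above 0.05 m), for 0.1 s.
2. all five chips are in the dish while it is still held up under the lip (all of step 1 and horizontal distance between each of chip0, chip1, chip2, chip3, chip4 and dish below 0.054 m and z of chip0 in the frame of dish between 0.004 and 0.05 m and z of chip1 in the frame of dish between 0.004 and 0.05 m and z of chip2 in the frame of dish between 0.004 and 0.05 m and z of chip3 in the frame of dish between 0.004 and 0.05 m and z of chip4 in the frame of dish between 0.004 and 0.05 m), for 0.2 s.
At the end, for the whole second after the job is handed in: All five chips lie in the dish; the dish stands upright (within 0.08 rad) and at rest on the balance pan, its centre within 25 mm of the pan's centre, released; the gate is shut (below 6 mm) (horizontal distance between each of chip0, chip1, chip2, chip3, chip4 and dish below 0.054 m and z of chip0 in the frame of dish between 0.004 and 0.05 m and z of chip1 in the frame of dish between 0.004 and 0.05 m and z of chip2 in the frame of dish between 0.004 and 0.05 m and z of chip3 in the frame of dish between 0.004 and 0.05 m and z of chip4 in the frame of dish between 0.004 and 0.05 m and horizontal distance between dish and pan_top below 0.025 m and z of dish in the frame of pan_top between -0.006 and 0.006 m and contact force between dish and balance above 1 N and angle between dish's own z axis and vertical below 0.08 rad and linear speed of dish below 0.03 m/s and value of joint gate below 0.006 m); the robot touches nothing.
It fails at once if the chute or its gate is pressed by the dish or the robot with more than 15 N (contact force between any of dish, the arm, the fingers and chute above 15 N).
It fails at once if the balance or its pan is pressed by the dish or the robot with more than 15 N (contact force between any of dish, the arm, the fingers and balance above 15 N).
It fails at once if the sieve is knocked or moved (over 25 mm) (distance of sieve from where it was at the start of the episode above 0.025 m).
It fails at once if the petri is knocked or moved (over 25 mm) (distance of petri from where it was at the start of the episode above 0.025 m).
It fails at once if the jar is knocked or moved (over 25 mm) (distance of jar from where it was at the start of the episode above 0.025 m).
It also fails if it takes over 64 s, if anything falls off the work surface, if the arm or the gripper's body presses on something with over 40 N, if the wrist force passes 120 N, or if a joint passes its speed limit or range.

## Working session

There is one attempt and no reset: what is moved stays moved. The work goes in short steps, Python scripts to look and compute and a shell command to move; the robot and the scene stay as the last step left them, time stands still between calls to the robot, and variables do not carry over. Pictures are saved under pics/ and viewed, at most 10 in all, crops included, and the job is handed in when it is done.

```bash
mkdir -p pics
cat > h.py <<'E'
import numpy as np, cv2
from station import arm
def grab(n,tag):
    d=arm.get_image(n); cv2.imwrite(f'pics/{tag}.png',cv2.cvtColor(d['img'],cv2.COLOR_RGB2BGR))
    np.savez(f'pics/{tag}.npz',**d); return d
def cloud(d):
    f=192/np.tan(np.radians(float(d['vfov']))/2)
    v,u=np.mgrid[0:384,0:512]; z=d['depth']
    c=np.stack([(u-d['cx'])/f*z,(v-d['cy'])/f*z,z],-1)
    return (c-d['t'])@d['R']   # world
E
python3 - <<'E'
from h import *
for n in('top','side'):
    d=grab(n,n+'0'); print(n,d['vfov'],d['cx'],d['cy'],d['R'],d['t'])
s=arm.observe(); print({k:np.round(v,3) for k,v in s.items()})
E
```

```text
top 51.442807309568266 254.0740030536661 193.17705849703833 [[-1.93774491e-02 -9.99805810e-01 -3.58561383e-03]
 [-9.89732976e-01  1.96899251e-02 -1.41566038e-01]
 [ 1.41609148e-01  8.05611555e-04 -9.89922320e-01]] [-0.07396094  0.50256995  1.28270013]
side 46.26075630149975 260.66822690660933 187.0546113834222 [[ 0.91439661 -0.40473977  0.00803476]
 [-0.24706944 -0.5736871  -0.78092241]
 [ 0.32067979  0.71208766 -0.62457637]] [-0.49960133  0.20697388  1.34551886]
{'t': np.float64(0.1), 'qpos': array([ 1.554,  0.502, -0.427,  1.551,  0.221,  1.138, -0.21 ]), 'dq': array([ 0.001, -0.002, -0.001, -0.001, -0.001,  0.001,  0.001]), 'effort': array([-1.1000e-02, -5.6787e+01, -5.8390e+00, -2.7991e+01, -6.9000e-02,
        2.4000e-02,  0.0000e+00]), 'tool_pos': array([ 0.179, -0.624,  0.226]), 'ee_rot': array([-3.109, -0.438,  0.   ]), 'force': array([-0.343, -0.292, -0.064]), 'ft_torque': array([-0.016,  0.037,  0.062]), 'grasp_force': np.float64(0.0), 'gripper_width': np.float64(1.001)}
```

View pics/top0.png

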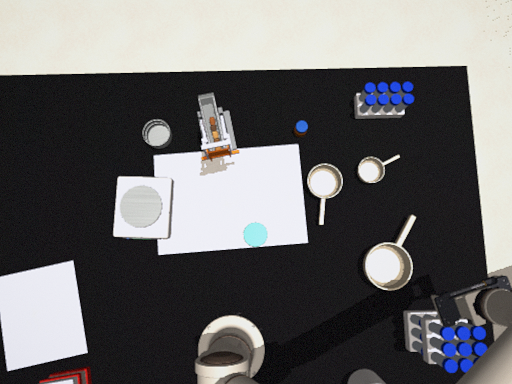

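View pics/side0.png

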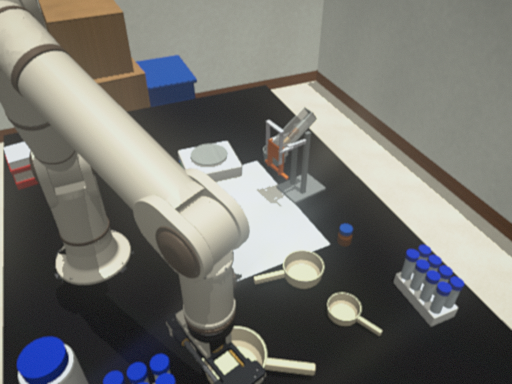

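The top view shows three cream dishes at (325,181), (371,170) and (388,266). It also shows the chute lip and orange bar at about (220,155), the pan at (141,206), the petri at (255,234), the jar at (302,127) and the sieve at (157,133). The side view agrees with this. Next I'll measure positions.

Run:
```python
from h import *
def fitc(p):
    A=np.c_[2*p,np.ones(len(p))]; s=np.linalg.lstsq(A,(p**2).sum(1),rcond=None)[0]
    return s[:2],np.sqrt(s[2]+s[0]**2+s[1]**2)
d=dict(np.load('pics/top0.npz')); P=cloud(d); v,u=np.mgrid[0:384,0:512]; im=d['img'].astype(int)
for n,(a,b) in dict(A=(325,181),B=(371,170),C=(388,266)).items():
    r=38
    m=(abs(u-a)<r)&(abs(v-b)<70)&(P[...,2]>.012)&(im.min(2)>90)&(d['depth']>0)
    k,l=cv2.connectedComponents(m.astype(np.uint8)); q=l[b-25:b+25,a-25:a+25]; 
    i=np.bincount(q[q>0]).argmax(); p=P[l==i]; zt=np.percentile(p[:,2],95)
    rim=p[p[:,2]>zt-.006]
    for _ in range(4):
        c,R=fitc(rim[:,:2]); e=np.hypot(*(rim[:,:2]-c).T)-R; rim=rim[abs(e)<max(.004,1.5*e.std())]
    h=p[np.hypot(*(p[:,:2]-c).T)>R+.012]
    print(n,'ztop',zt,'c',c,'R',R,len(rim),'handle z',np.median(h[:,2]),'hc',h.mean(0),'yaw',np.degrees(np.arctan2(*(c-h.mean(0)[:2])[::-1])),'len',np.hypot(*(h[:,:2]-c).T).max())
# pan
m=(abs(u-141)<30)&(abs(v-206)<35)&(P[...,2]>.062)&(P[...,2]<.08)
p=P[m]; c,R=cv2.minEnclosingCircle(p[:,:2].astype(np.float32)); print('pan',c,R,p.mean(0))
m=(abs(u-141)<40)&(abs(v-206)<45)&(P[...,2]>.045)&(P[...,2]<.06);p=P[m]
print('bal',cv2.minAreaRect(p[:,:2].astype(np.float32)))
# orange
for n in('top','side'):
    d=dict(np.load(f'pics/{n}0.npz'));P=cloud(d);im=d['img'].astype(int)
    m=(im[...,0]>120)&(im[...,0]-im[...,2]>70)&(P[...,0]>.4)&(P[...,2]>.08)&(d['depth']>0)
    if n=='top': m&=(abs(u-220)<35)&(abs(v-150)<25)
    else: m&=(abs(u-278)<30)&(abs(v-155)<35)
    p=P[m]; print(n,len(p)); 
    for lo in np.arange(.1,.34,.01):
        s=p[(p[:,2]>=lo)&(p[:,2]<lo+.01)]
        if len(s): print(round(lo,2),len(s),s.min(0).round(3),s.max(0).round(3),s.mean(0).round(3))
    s=p[(p[:,2]<.15)]
    if len(s)>5: r=cv2.minAreaRect((s[:,:2]*1000).astype(np.float32)); print('bar',r,cv2.boxPoints(r))
```

```text
A ztop 0.052198016007126494 c [ 0.53538258 -0.31711106] R 0.05549039846334685 132 handle z 0.041209712047826155 hc [ 0.43007879 -0.30338728  0.04030871] yaw -7.425259731054036 len 0.1421646600939124
B ztop 0.04054545062114773 c [ 0.57162413 -0.47500339] R 0.04202432215718356 69 handle z 0.03196100654934768 hc [ 0.60757317 -0.5491411   0.03180851] yaw 115.86853360591559 len 0.11001976874675032
C ztop 0.06658152273846006 c [ 0.25676359 -0.50348028] R 0.07153972443157328 217 handle z 0.053349686642505334 hc [ 0.37158638 -0.57152075  0.05283966] yaw 149.35031981764226 len 0.18447354465613486
pan (0.46154144406318665, 0.2812187671661377) 0.06885595619678497 [0.46093857 0.28049304 0.0699535 ]
bal ((0.4604647159576416, 0.28011375665664673), (0.18155227601528168, 0.20223987102508545), 87.12615203857422)
top 184
0.13 41 [ 0.596 -0.037  0.133] [0.623 0.075 0.14 ] [0.609 0.015 0.137]
0.14 10 [ 0.595 -0.031  0.14 ] [0.622 0.074 0.144] [0.609 0.007 0.141]
0.15 1 [0.598 0.045 0.153] [0.598 0.045 0.153] [0.598 0.045 0.153]
0.18 3 [ 0.595 -0.009  0.187] [0.601 0.018 0.189] [0.598 0.003 0.188]
0.19 1
[... 767 characters left out ...]
42]
0.15 2 [0.588 0.046 0.151] [0.59  0.05  0.158] [0.589 0.048 0.155]
0.16 1 [ 0.598 -0.016  0.161] [ 0.598 -0.016  0.161] [ 0.598 -0.016  0.161]
0.17 1 [ 0.607 -0.018  0.171] [ 0.607 -0.018  0.171] [ 0.607 -0.018  0.171]
0.2 1 [0.621 0.043 0.206] [0.621 0.043 0.206] [0.621 0.043 0.206]
0.22 2 [0.601 0.048 0.227] [0.602 0.057 0.229] [0.602 0.052 0.228]
0.23 16 [ 0.589 -0.002  0.232] [0.603 0.047 0.238] [0.596 0.023 0.236]
0.24 1 [0.59  0.031 0.24 ] [0.59  0.031 0.24 ] [0.59  0.031 0.24 ]
bar ((606.6555786132812, 16.39141082763672), (11.338387489318848, 117.34638214111328), 8.102773666381836) [[592.773     73.67979 ]
 [609.3129   -42.495102]
 [620.53815  -40.896965]
 [603.9982    75.27792 ]]
```

Run:
```python
from h import *
a=cv2.resize(cv2.imread('pics/top0.png')[80:190,180:320],None,fx=4,fy=4,interpolation=cv2.INTER_CUBIC)
b=cv2.resize(cv2.imread('pics/side0.png')[95:205,235:335],None,fx=4,fy=4,interpolation=cv2.INTER_CUBIC)
cv2.imwrite('pics/crop.png',cv2.resize(np.hstack([a,b]),None,fx=.8,fy=.8))
```

```text
(no output)
```

View pics/crop.png

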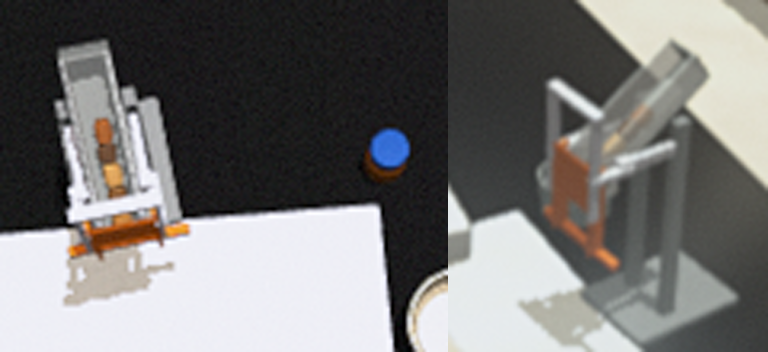

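Dish A matches the size given: centre (0.535,-0.317), yaw -7.4°. The bar middle is at (0.608,0.018), chute yaw about 10°, and the pan at (0.461,0.281). I'm moving above the handle now.

```bash
python3 -m inch '{"fingers":[1,1,1,1,1,1,1,1,1,1,1,1],"linear":[[21,27,0],[42,54,0],[63,80,0],[84,107,0],[105,134,0],[126,160,0],[147,187,-10],[168,214,-25],[189,240,-40],[210,267,-55],[231,294,-75],[251,321,-95]],"dr":[[0,0,-0.035],[0,0,-0.07],[0,0,-0.105],[0,0,-0.14],[0,0,-0.175],[0,0,-0.21],[0,0,-0.245],[0,0,-0.28],[0,0,-0.31],[0,0,-0.34],[0,0,-0.375],[0,0,-0.408]]}' 30
python3 -m inch '{"fingers":[1,1,1],"linear":[[0,0,0],[0,0,0],[0,0,0]],"dr":[[0,0,0],[0,0,0],[0,0,0]]}'
python3 - <<'E'
from h import *
d=dict(np.load('pics/top0.npz')); P=cloud(d); v,u=np.mgrid[0:384,0:512]
# handle axis of A
m=(abs(u-322)<9)&(v>204)&(v<224)&(P[...,2]>.036)&(P[...,2]<.05); p=P[m]
print('handle',cv2.minAreaRect((p[:,:2]*1000).astype(np.float32)),np.median(p,0))
# chute yaw: mid of walls above z .2 per x-slice
m=(abs(u-216)<30)&(v>88)&(v<150); p=P[m]; p=p[p[:,2]>.2]
for x in np.arange(.6,.78,.015):
    s=p[(p[:,0]>=x)&(p[:,0]<x+.015)]; s=s[s[:,2]>np.percentile(s[:,2],50)-.04] if len(s) else s
    if len(s): print(x.round(3),len(s),s[:,1].min().round(4),s[:,1].max().round(4),s[:,2].min().round(3),s[:,2].max().round(3))
for n,a,b in(('petri',255,234),('jar',302,127)): print(n,P[b,a])
E
```

```text
t: 1.1
tool_pos: [0.4314, -0.3025, 0.1311]
ee_rot: [3.135, -0.204, 0.001]
force: [-0.6, -1.2, 0.3]
gripper_width: 1.002
grasp_force: 0.0
t: 1.35
tool_pos: [0.4303, -0.3037, 0.1314]
ee_rot: [-3.135, 0.2, 0.001]
force: [-1.3, -0.5, 0.3]
gripper_width: 0.999
grasp_force: 0.0
handle ((427.4263000488281, -304.1447448730469), (13.760505676269531, 59.673561096191406), 85.61540222167969) [ 0.42695296 -0.30408029  0.04146213]
0.6 89 -0.023 0.0476 0.2 0.304
0.615 64 -0.018 0.0621 0.202 0.257
0.63 145 -0.0153 0.0625 0.208 0.266
0.645 130 -0.0123 0.0599 0.216 0.273
0.66 125 -0.0041 0.0626 0.221 0.287
0.675 125 -0.0013 0.0684 0.226 0.302
0.69 168 0.0006 0.0709 0.216 0.308
0.705 124 0.0019 0.0706 0.251 0.322
0.72 125 0.0184 0.0614 0.269 0.322
0.735 24 0.0208 0.0569 0.281 0.306
petri [ 0.36721882 -0.08421829  0.01900911]
jar [ 0.71762729 -0.24784169  0.05637798]
```

```bash
python3 -m inch '{"fingers":[1,1,1,1,1,1,1],"linear":[[0,0,-25],[0,0,-50],[0,0,-75],[0,0,-95],[0,0,-110],[0,0,-118],[0,0,-118]],"dr":[[0,0,0],[0,0,0],[0,0,0],[0,0,0],[0,0,0],[0,0,0],[0,0,0]]}' 30
python3 -m inch '{"fingers":[0.5,0.3,0.2,0.1,0.1,0,0,0,0,0,0,0],"linear":[[0,0,0],[0,0,0],[0,0,0],[0,0,0],[0,0,0],[0,0,0],[0,0,0],[0,0,0],[0,0,0],[0,0,0],[0,0,0],[0,0,0]],"dr":[[0,0,0],[0,0,0],[0,0,0],[0,0,0],[0,0,0],[0,0,0],[0,0,0],[0,0,0],[0,0,0],[0,0,0],[0,0,0],[0,0,0]]}' 55
```

```text
t: 1.93
tool_pos: [0.4288, -0.3047, 0.0125]
ee_rot: [-3.134, 0.205, 0.004]
force: [0.2, -0.0, -0.3]
gripper_width: 1.002
grasp_force: 0.0
t: 2.93
tool_pos: [0.4305, -0.3037, 0.0137]
ee_rot: [-3.135, 0.201, 0.0]
force: [-0.1, 0.5, -0.0]
gripper_width: 0.176
grasp_force: 0.0
```

```bash
python3 -m inch '{"fingers":[0,0,0,0,0,0],"linear":[[0,0,0],[0,0,0],[0,0,0],[0,0,0],[0,0,0],[0,0,0]],"dr":[[0,0,0],[0,0,0],[0,0,0],[0,0,0],[0,0,0],[0,0,0]]}' 55
python3 -m inch '{"fingers":[0,0,0,0,0,0,0,0,0],"linear":[[0,0,5],[0,0,12],[-3,0,22],[-8,0,32],[-15,0,42],[-22,0,50],[-30,0,58],[-30,0,60],[-30,0,60]],"dr":[[0,0,0],[0,0,0],[0,0,0],[0,0,0],[0,0,0],[0,0,0],[0,0,0],[0,0,0],[0,0,0]]}'
python3 - <<'E'
from h import *
d=grab('side','s1');d=grab('top','t1')
E
```

```text
t: 3.43
tool_pos: [0.4305, -0.3037, 0.0137]
ee_rot: [3.135, -0.201, -0.0]
force: [0.2, 0.0, -0.5]
gripper_width: 0.149
grasp_force: 55.0
t: 4.18
tool_pos: [0.4001, -0.3045, 0.0747]
ee_rot: [3.134, -0.203, 0.001]
force: [0.0, 0.2, -2.4]
gripper_width: 0.147
grasp_force: 55.0
```

View pics/s1.png

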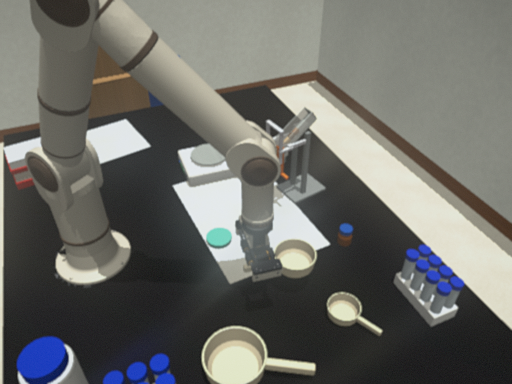

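The side view shows the dish held at about (297,257), clear of the bench. I'm measuring its offset and tilt in the grasp.

```bash
cat >> h.py <<'E'
def rim(d,c0,z0,R=.056):
    """rim circle + tilt: points near guessed circle and height"""
    P=cloud(d); im=d['img'].astype(int); r=np.hypot(P[...,0]-c0[0],P[...,1]-c0[1])
    m=(d['depth']>0)&(abs(r-R)<.012)&(abs(P[...,2]-z0)<.009)&(im.min(2)>80)
    p=P[m]
    for _ in range(6):
        A=np.c_[2*p[:,:2],np.ones(len(p))]; s=np.linalg.lstsq(A,(p[:,:2]**2).sum(1),rcond=None)[0]
        e=np.hypot(*(p[:,:2]-s[:2]).T)-np.sqrt(s[2]+s[0]**2+s[1]**2)
        g=np.linalg.lstsq(np.c_[p[:,:2]-s[:2],np.ones(len(p))],p[:,2],rcond=None)[0]
        f=p[:,2]-np.c_[p[:,:2]-s[:2],np.ones(len(p))]@g
        p=p[(abs(e)<max(.003,2*e.std()))&(abs(f)<max(.002,2*f.std()))]
    print('rim c',s[:2].round(4),'R',np.sqrt(s[2]+s[0]**2+s[1]**2).round(4),'slope x,y',g[:2].round(3),'z',g[2].round(4),len(p))
E
python3 - <<'E'
from h import *
for t in('s1','t1'): rim(dict(np.load(f'pics/{t}.npz')),(.504,-.317),.111)
rim(dict(np.load('pics/top0.npz')),(.535,-.317),.05)
E
```

```text
rim c [ 0.5035 -0.3198] R 0.0552 slope x,y [ 0.002 -0.01 ] z 0.1077 245
rim c [ 0.5057 -0.3177] R 0.0554 slope x,y [-0.015  0.005] z 0.1092 108
rim c [ 0.5354 -0.3172] R 0.0553 slope x,y [-0.001  0.004] z 0.0488 133
```

```bash
python3 -m inch '{"fingers":[0,0,0,0,0,0,0,0,0,0,0,0],"linear":[[0,8,0],[0,25,0],[0,50,0],[0,78,0],[0,108,0],[0,138,0],[0,168,0],[0,198,0],[0,228,0],[0,258,0],[0,282,0],[0,296,0]],"dr":[[0,0,0.02],[0,0,0.04],[0,0,0.07],[0,0,0.1],[0,0,0.13],[0,0,0.16],[0,0,0.19],[0,0,0.22],[0,0,0.25],[0,0,0.275],[0,0,0.29],[0,0,0.295]]}'
python3 -m inch '{"fingers":[0,0,0,0,0,0],"linear":[[5,4,0],[17,4,0],[27,4,0],[35,4,0],[37,4,0],[37,4,0]],"dr":[[0,0,0],[0,0,0],[0,0,0],[0,0,0],[0,0,0],[0,0,0]]}'
python3 - <<'E'
from h import *
for n in('side','top'): rim(grab(n,n[0]+'2'),(.541,.012),.110)
P=cloud(dict(np.load('pics/t2.npz')))
E
```

```text
t: 5.28
tool_pos: [0.3992, -0.0028, 0.0736]
ee_rot: [-3.128, -0.274, 0.001]
force: [-0.5, 0.6, -3.7]
gripper_width: 0.148
grasp_force: 55.0
t: 5.78
tool_pos: [0.4382, -0.004, 0.0736]
ee_rot: [-3.13, -0.26, -0.0]
force: [-0.4, -0.0, -1.8]
gripper_width: 0.152
grasp_force: 55.0
rim c [0.5402 0.0115] R 0.0554 slope x,y [ 0.013 -0.007] z 0.1061 120
rim c [0.5415 0.0131] R 0.0553 slope x,y [-0.003  0.007] z 0.108 91
```

View pics/s2.png

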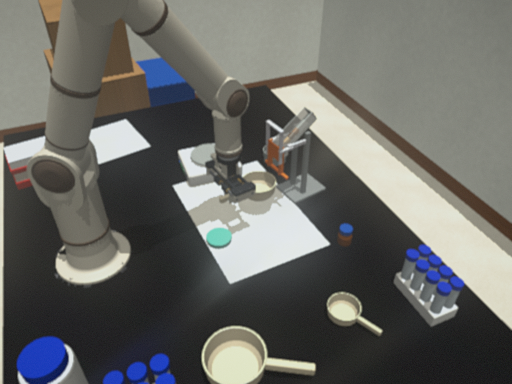

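View pics/t2.png

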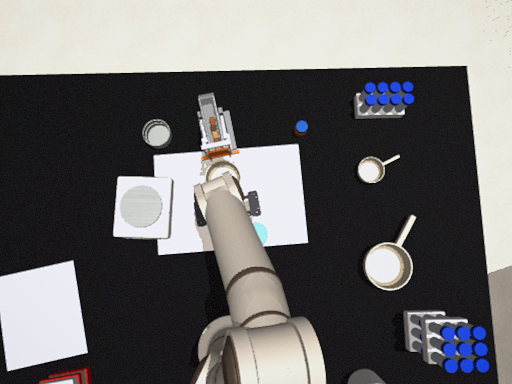

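The dish sits in front of the bar with its rim below it, and the arm is clear of the chute. I'll move it under the bar and raise it slowly.

```bash
python3 -m inch '{"fingers":[0,0,0,0,0,0,0,0,0,0,0,0],"linear":[[6,0,0],[14,0,0],[22,0,0],[28,0,0],[29.5,0,0],[29.5,0,2],[29.5,0,5],[29.5,0,8],[29.5,0,10],[29.5,0,12],[29.5,0,13],[29.5,0,13]],"dr":[[0,0,0],[0,0,0],[0,0,0],[0,0,0],[0,0,0],[0,0,0],[0,0,0],[0,0,0],[0,0,0],[0,0,0],[0,0,0],[0,0,0]]}'
python3 -m inch '{"fingers":[0,0,0,0,0,0,0,0,0,0,0,0],"linear":[[0,0,1],[0,0,2],[0,0,3],[0,0,4],[0,0,5],[0,0,6],[0,0,7],[0,0,8],[0,0,9],[0,0,10],[0,0,11],[0,0,12]],"dr":[[0,0,0],[0,0,0],[0,0,0],[0,0,0],[0,0,0],[0,0,0],[0,0,0],[0,0,0],[0,0,0],[0,0,0],[0,0,0],[0,0,0]]}'
python3 - <<'E'
from h import *
for n in('side','top'):
    d=grab(n,n[0]+'3'); P=cloud(d); im=d['img'].astype(int)
    m=(im[...,0]>120)&(im[...,0]-im[...,2]>70)&(P[...,0]>.58)&(P[...,0]<.63)&(abs(P[...,1]-.018)<.07)&(P[...,2]>.12)&(P[...,2]<.17)&(d['depth']>0)
    p=P[m]; e=p[abs(p[:,1]-.018)>.03]; print(n,len(p),'bar z',np.percentile(e[:,2],[10,50,90]).round(4))
    rim(d,(.57,.0125),.133)
E
```

```text
t: 6.88
tool_pos: [0.4672, -0.0038, 0.0871]
ee_rot: [3.13, 0.262, 0.001]
force: [0.6, 0.6, -1.8]
gripper_width: 0.152
grasp_force: 55.0
t: 7.88
tool_pos: [0.4668, -0.0037, 0.0987]
ee_rot: [3.131, 0.262, -0.001]
force: [-0.0, 0.1, -4.9]
gripper_width: 0.149
grasp_force: 55.0
side 68 bar z [0.1417 0.1446 0.1633]
rim c [0.5696 0.0116] R 0.0553 slope x,y [ 0.013 -0.012] z 0.1298 98
top 53 bar z [0.1403 0.1433 0.1454]
rim c [0.5692 0.0138] R 0.0563 slope x,y [-0.063 -0.002] z 0.1345 40
```

The bar is in contact, with about 3 N extra on the wrist and roughly 6 mm of lift. I'll continue raising.

```bash
python3 -m inch '{"fingers":[0,0,0,0,0,0,0,0,0,0,0,0],"linear":[[0,0,2],[0,0,5],[0,0,8],[0,0,11],[0,0,14],[0,0,17],[0,0,20],[0,0,23],[0,0,26],[0,0,28],[0,0,30],[0,0,30]],"dr":[[0,0,0],[0,0,0],[0,0,0],[0,0,0],[0,0,0],[0,0,0],[0,0,0],[0,0,0],[0,0,0],[0,0,0],[0,0,0],[0,0,0]]}'
python3 -m inch '{"fingers":[0,0,0,0,0,0,0,0],"linear":[[0,0,0],[0,0,0],[0,0,0],[0,0,0],[0,0,0],[0,0,0],[0,0,0],[0,0,0]],"dr":[[0,0,0],[0,0,0],[0,0,0],[0,0,0],[0,0,0],[0,0,0],[0,0,0],[0,0,0]]}'
cat > look.py <<'E'
import sys
from h import *
tag,zr=sys.argv[1],float(sys.argv[2]); ims=[]
for n in('side','top'):
    d=grab(n,n[0]+tag); P=cloud(d); im=d['img'].astype(int)
    m=(im[...,0]>120)&(im[...,0]-im[...,2]>70)&(P[...,0]>.58)&(P[...,0]<.63)&(abs(P[...,1]-.018)<.07)&(P[...,2]>.12)&(P[...,2]<.2)&(d['depth']>0)
    p=P[m]; e=p[abs(p[:,1]-.018)>.035]; print(n,len(p),'bar z',np.percentile(e[:,2],[10,50,90]).round(4))
    rim(d,(.57,.0125),zr)
    b=cv2.cvtColor(d['img'],cv2.COLOR_RGB2BGR)
    b=b[95:215,225:325] if n=='side' else b[80:200,170:270]
    ims.append(cv2.resize(b,None,fx=4,fy=4,interpolation=cv2.INTER_CUBIC))
cv2.imwrite(f'pics/c{tag}.png',np.hstack(ims))
E
python3 look.py 4 .163
```

```text
t: 8.98
tool_pos: [0.4673, -0.0037, 0.1291]
ee_rot: [3.131, 0.262, 0.001]
force: [-0.1, -0.0, -4.7]
gripper_width: 0.146
grasp_force: 55.0
t: 9.65
tool_pos: [0.4671, -0.0037, 0.1287]
ee_rot: [3.131, 0.262, 0.0]
force: [-0.4, 0.6, -4.9]
gripper_width: 0.151
grasp_force: 55.0
side 56 bar z [0.1687 0.1708 0.1728]
rim c [0.5719 0.0128] R 0.0559 slope x,y [-0.018 -0.011] z 0.1589 77
top 56 bar z [0.1685 0.171  0.1738]
rim c [0.571  0.0136] R 0.0556 slope x,y [-0.067  0.005] z 0.163 36
```

View pics/c4.png

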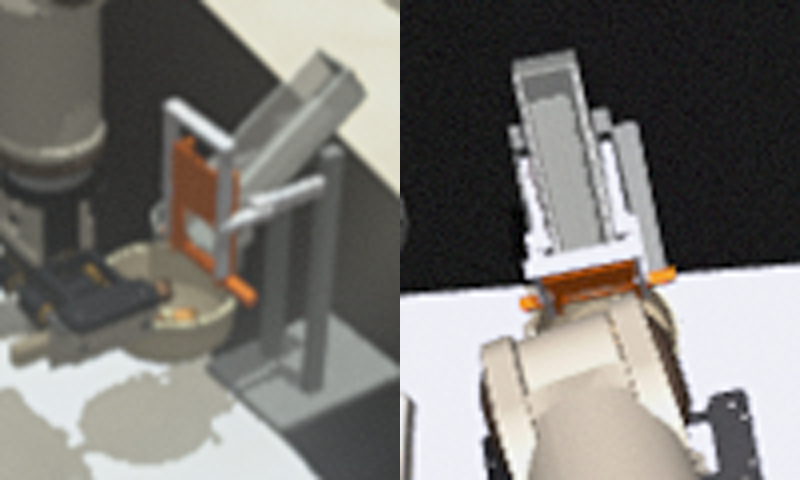

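The crop shows the gate lifted about 33 mm, the channel empty from above, and chips in the dish at about (180,312). I'll go a little higher so that nothing stays at the lip.

```bash
python3 -m inch '{"fingers":[0,0,0,0,0,0,0,0,0,0,0,0],"linear":[[0,0,1],[0,0,2],[0,0,3],[0,0,4],[0,0,4],[0,0,5],[0,0,5],[0,0,5],[0,0,5],[0,0,5],[0,0,5],[0,0,5]],"dr":[[0,0,0],[0,0,0],[0,0,0],[0,0,0],[0,0,0],[0,0,0],[0,0,0],[0,0,0],[0,0,0],[0,0,0],[0,0,0],[0,0,0]]}'
python3 look.py 5 .167
```

```text
t: 10.75
tool_pos: [0.467, -0.0037, 0.1337]
ee_rot: [3.131, 0.262, -0.0]
force: [-0.1, 0.2, -5.1]
gripper_width: 0.144
grasp_force: 55.0
side 55 bar z [0.174  0.1765 0.1784]
rim c [0.5708 0.0122] R 0.0552 slope x,y [ 0.01  -0.002] z 0.1635 91
top 41 bar z [0.1739 0.1759 0.1778]
rim c [0.5713 0.0139] R 0.056 slope x,y [-0.021 -0.005] z 0.1671 37
```

Lowering so that the gate shuts, then backing out.

```bash
python3 -m inch '{"fingers":[0,0,0,0,0,0,0,0,0,0,0,0],"linear":[[0,0,-3],[0,0,-8],[0,0,-14],[0,0,-20],[0,0,-26],[0,0,-32],[0,0,-38],[0,0,-44],[0,0,-50],[0,0,-55],[0,0,-58],[0,0,-60]],"dr":[[0,0,0],[0,0,0],[0,0,0],[0,0,0],[0,0,0],[0,0,0],[0,0,0],[0,0,0],[0,0,0],[0,0,0],[0,0,0],[0,0,0]]}'
python3 -m inch '{"fingers":[0,0,0,0,0,0,0,0,0,0,0],"linear":[[-3,0,0],[-10,0,0],[-20,0,0],[-31,0,0],[-42,0,0],[-53,0,0],[-63,0,0],[-71,0,0],[-77,0,0],[-80,0,0],[-80,0,0]],"dr":[[0,0,0],[0,0,0],[0,0,0],[0,0,0],[0,0,0],[0,0,0],[0,0,0],[0,0,0],[0,0,0],[0,0,0],[0,0,0]]}'
sed -i 's/(.57,.0125)/eval(sys.argv[3])/;s/b\[95:215,225:325\]/b[110:230,200:300]/;s/b\[80:200,170:270\]/b[110:230,170:270]/' look.py
python3 look.py 6 .11 '(.491,.0125)'
```

```text
t: 11.85
tool_pos: [0.4669, -0.0037, 0.0733]
ee_rot: [-3.131, -0.262, 0.001]
force: [-0.3, 0.0, -3.3]
gripper_width: 0.15
grasp_force: 55.0
t: 12.77
tool_pos: [0.3864, -0.0038, 0.0738]
ee_rot: [3.13, 0.262, -0.0]
force: [-0.6, 0.4, -3.1]
gripper_width: 0.15
grasp_force: 55.0
side 60 bar z [0.1347 0.1372 0.1396]
rim c [0.4898 0.0116] R 0.055 slope x,y [-0.014 -0.003] z 0.1051 126
top 74 bar z [0.1356 0.1375 0.1407]
rim c [0.4919 0.0132] R 0.0552 slope x,y [-0.024 -0.001] z 0.1069 108
```

View pics/c6.png

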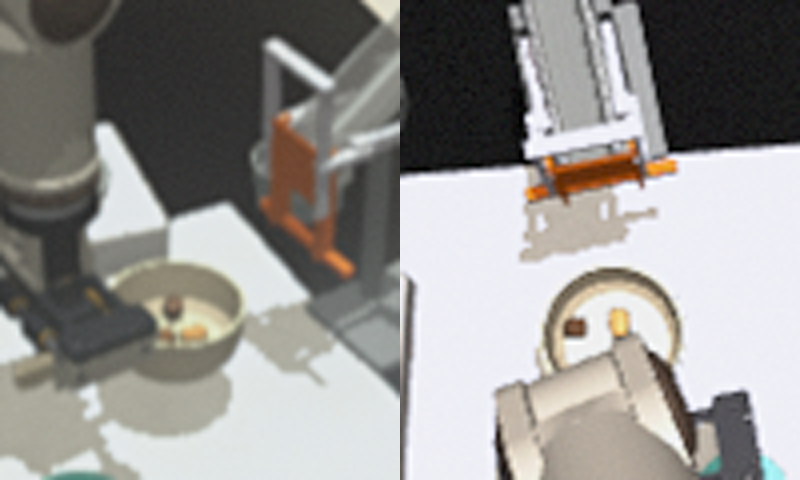

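The gate is shut again (bar at 0.137, as at the start). Chips show inside the dish at (172,310) left, and (575,327) and (620,322) right, and the wrist load is about 0.9 N higher, which fits five chips. Now to the balance.

```bash
python3 -m inch '{"fingers":[0,0,0,0,0,0],"linear":[[0,0,6],[0,0,16],[0,0,28],[0,0,38],[0,0,44],[0,0,45]],"dr":[[0,0,0],[0,0,0],[0,0,0],[0,0,0],[0,0,0],[0,0,0]]}'
python3 -m inch '{"fingers":[0,0,0,0,0,0,0,0,0,0,0,0],"linear":[[0,5,0],[-1,18,0],[-3,40,0],[-6,68,0],[-10,98,0],[-14,130,0],[-18,162,0],[-22,194,0],[-25,222,0],[-28,246,0],[-29,262,0],[-30,268,0]],"dr":[[0,0,0],[0,0,0],[0,0,0],[0,0,0],[0,0,0],[0,0,0],[0,0,0],[0,0,0],[0,0,0],[0,0,0],[0,0,0],[0,0,0]]}'
python3 -m inch '{"fingers":[0,0,0,0],"linear":[[0,0,0],[0,0,-3],[0,0,-9],[0,0,-15]],"dr":[[0,0,0],[0,0,0],[0,0,0],[0,0,0]]}'
python3 - <<'E'
from h import *
for n in('side','top'): rim(grab(n,n[0]+'7'),(.461,.2805),.139)
E
```

```text
t: 13.37
tool_pos: [0.3884, -0.0037, 0.12]
ee_rot: [3.13, 0.262, 0.004]
force: [-0.6, -0.1, -2.4]
gripper_width: 0.148
grasp_force: 55.0
t: 14.37
tool_pos: [0.3559, 0.268, 0.1185]
ee_rot: [-3.127, -0.268, 0.001]
force: [0.3, 0.4, -3.2]
gripper_width: 0.147
grasp_force: 55.0
t: 14.7
tool_pos: [0.3574, 0.2625, 0.1029]
ee_rot: [3.13, 0.258, -0.0]
force: [-0.1, 0.2, -3.3]
gripper_width: 0.148
grasp_force: 55.0
rim c [0.4597 0.2779] R 0.0554 slope x,y [-0.012 -0.003] z 0.1341 93
rim c [0.4608 0.2783] R 0.0554 slope x,y [-0.037 -0.016] z 0.1351 143
```

```bash
python3 -m inch '{"fingers":[0,0,0,0,0,0,0,0,0,0],"linear":[[0,2,-2],[0,2,-5],[0,2,-8],[0,2,-10],[0,2,-12],[0,2,-13],[0,2,-14],[0,2,-15],[0,2,-15],[0,2,-15]],"dr":[[0,0,0],[0,0,0],[0,0,0],[0,0,0],[0,0,0],[0,0,0],[0,0,0],[0,0,0],[0,0,0],[0,0,0]]}'
python3 -m inch '{"fingers":[0,0,0,0,0],"linear":[[0,0,-0.5],[0,0,-1],[0,0,-1.5],[0,0,-2],[0,0,-2]],"dr":[[0,0,0],[0,0,0],[0,0,0],[0,0,0],[0,0,0]]}'
python3 -m inch '{"fingers":[0,0,0,0,0],"linear":[[0,0,-0.5],[0,0,-1],[0,0,-1.5],[0,0,-2],[0,0,-2]],"dr":[[0,0,0],[0,0,0],[0,0,0],[0,0,0],[0,0,0]]}'
python3 -m inch '{"fingers":[0,0,0,0,0],"linear":[[0,0,-0.5],[0,0,-1],[0,0,-1.5],[0,0,-2],[0,0,-2]],"dr":[[0,0,0],[0,0,0],[0,0,0],[0,0,0],[0,0,0]]}'
```

```text
t: 15.63
tool_pos: [0.357, 0.2663, 0.0887]
ee_rot: [3.131, 0.262, 0.0]
force: [-0.7, -0.3, -3.9]
gripper_width: 0.148
grasp_force: 55.0
t: 16.05
tool_pos: [0.3571, 0.2663, 0.0867]
ee_rot: [3.131, 0.262, 0.0]
force: [0.1, 0.0, -2.6]
gripper_width: 0.146
grasp_force: 55.0
t: 16.47
tool_pos: [0.357, 0.2663, 0.0847]
ee_rot: [-3.131, -0.262, -0.0]
force: [-1.0, -0.8, -2.2]
gripper_width: 0.146
grasp_force: 55.0
t: 16.88
tool_pos: [0.357, 0.2663, 0.0827]
ee_rot: [3.131, 0.262, 0.0]
force: [-1.2, -1.5, -0.7]
gripper_width: 0.15
grasp_force: 55.0
```

Contact is made and most of the weight is on the pan. One more mm, then a check before release.

```bash
python3 -m inch '{"fingers":[0,0,0,0],"linear":[[0,0,-0.5],[0,0,-1],[0,0,-1],[0,0,-1]],"dr":[[0,0,0],[0,0,0],[0,0,0],[0,0,0]]}'
python3 - <<'E'
from h import *
for n in('side','top'): rim(grab(n,n[0]+'8'),(.461,.281),.118)
E
```

```text
t: 17.22
tool_pos: [0.3571, 0.2664, 0.0818]
ee_rot: [-3.131, -0.262, -0.0]
force: [-2.3, -0.2, -0.3]
gripper_width: 0.144
grasp_force: 55.0
rim c [0.4595 0.2817] R 0.0551 slope x,y [-0.001  0.002] z 0.1139 104
rim c [0.4612 0.2829] R 0.0553 slope x,y [-0.012 -0.009] z 0.1163 152
```

Level and centred to within 2 mm. Releasing and going straight up.

```bash
python3 -m inch '{"fingers":[0.2,0.25,0.3,0.4,0.5,0.6,0.6,0.6,0.6,0.6,0.6,0.6],"linear":[[0,0,0],[0,0,0],[0,0,0],[0,0,0],[0,0,0],[0,0,0],[0,0,0],[0,0,0],[0,0,0],[0,0,0],[0,0,0],[0,0,0]],"dr":[[0,0,0],[0,0,0],[0,0,0],[0,0,0],[0,0,0],[0,0,0],[0,0,0],[0,0,0],[0,0,0],[0,0,0],[0,0,0],[0,0,0]]}' 5
python3 -m inch '{"fingers":[0.6,0.6,0.6,0.6,0.6,0.6,0.6,0.6,0.6,0.6,0.6,0.6],"linear":[[0,0,3],[0,0,8],[0,0,16],[0,0,28],[0,0,42],[0,0,58],[0,0,75],[0,0,92],[0,0,108],[0,0,120],[0,0,128],[0,0,130]],"dr":[[0,0,0],[0,0,0],[0,0,0],[0,0,0],[0,0,0],[0,0,0],[0,0,0],[0,0,0],[0,0,0],[0,0,0],[0,0,0],[0,0,0]]}'
python3 -m inch '{"fingers":[0.6,0.6,0.6,0.6,0.6,0.6],"linear":[[-5,-20,5],[-10,-45,10],[-10,-75,10],[-10,-105,10],[-10,-125,10],[-10,-130,10]],"dr":[[0,0,0],[0,0,0],[0,0,0],[0,0,0],[0,0,0],[0,0,0]]}'
python3 - <<'E'
from h import *
for n in('side','top'): rim(grab(n,n[0]+'9'),(.461,.281),.118)
a=cv2.imread('pics/t9.png')[140:250,90:240];b=cv2.imread('pics/s9.png')[90:200,150:300]
cv2.imwrite('pics/c9.png',cv2.resize(np.vstack([a,b]),None,fx=2.7,fy=2.7,interpolation=cv2.INTER_CUBIC))
E
```

```text
t: 18.32
tool_pos: [0.357, 0.2663, 0.0817]
ee_rot: [-3.131, -0.262, 0.0]
force: [-0.5, 0.1, -0.0]
gripper_width: 0.598
grasp_force: 0.0
t: 19.32
tool_pos: [0.3579, 0.2669, 0.2138]
ee_rot: [-3.13, -0.262, -0.005]
force: [1.4, -0.3, -0.5]
gripper_width: 0.604
grasp_force: 0.0
t: 19.82
tool_pos: [0.3463, 0.1327, 0.2212]
ee_rot: [3.129, 0.255, -0.002]
force: [-0.7, -0.1, 0.4]
gripper_width: 0.598
grasp_force: 0.0
rim c [0.4572 0.2817] R 0.057 slope x,y [-0.008 -0.011] z 0.1141 73
rim c [0.4607 0.2827] R 0.0554 slope x,y [-0.01  -0.019] z 0.116 103
```

View pics/c9.png

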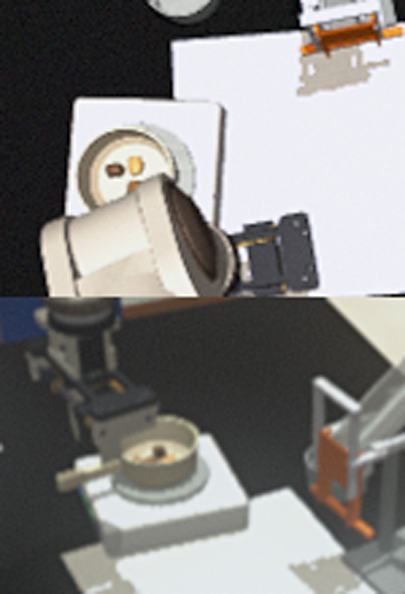

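The dish stands upright on the pan with three chips visible at (115,170), (137,165) and (135,187). The rest is hidden by the arm, so I'll move clear and count.

```bash
python3 -m inch '{"fingers":[0.6,0.6,0.6,0.6,0.6,0.6,0.6,0.6],"linear":[[5,-15,0],[10,-40,5],[15,-70,10],[20,-100,10],[25,-130,10],[30,-150,10],[30,-155,10],[30,-155,10]],"dr":[[0,0,0],[0,0,0],[0,0,0],[0,0,0],[0,0,0],[0,0,0],[0,0,0],[0,0,0]]}'
python3 - <<'E'
from h import *
d=grab('top','tA'); rim(d,(.461,.281),.118)
cv2.imwrite('pics/cA.png',cv2.resize(cv2.imread('pics/tA.png')[165:250,100:200],None,fx=5,fy=5,interpolation=cv2.INTER_CUBIC))
E
```

```text
t: 20.58
tool_pos: [0.3775, -0.0185, 0.2315]
ee_rot: [-3.13, -0.26, 0.001]
force: [-0.8, 0.5, -0.8]
gripper_width: 0.602
grasp_force: 0.0
rim c [0.4608 0.2828] R 0.0554 slope x,y [ 0.008 -0.004] z 0.1157 135
```

View pics/cA.png

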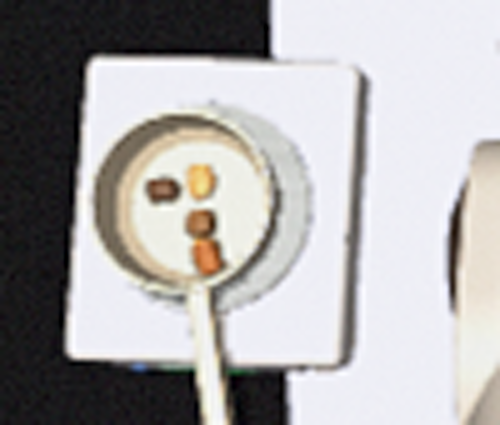

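I count four chips in the dish: dark brown (162,188), tan (200,182), brown (200,222) and red-brown (207,258). The fifth isn't visible, so I'll search for it numerically in both views.

Run:
```python
from h import *
def blobs(d,box,tag):
    P=cloud(d); hsv=cv2.cvtColor(d['img'],cv2.COLOR_RGB2HSV)
    m=((hsv[...,1]>75)&(hsv[...,2]>40)&(hsv[...,0]<28)&(d['depth']>0)&(P[...,0]>box[0])&(P[...,0]<box[1])&(P[...,1]>box[2])&(P[...,1]<box[3])).astype(np.uint8)
    k,l,s,c=cv2.connectedComponentsWithStats(m)
    for i in range(1,k):
        if s[i,4]>=4: print(tag,c[i].round(),s[i,4],d['img'][l==i].mean(0).round(),np.median(P[l==i],0).round(3))
t=dict(np.load('pics/tA.npz')); s=grab('side','sA')
dish=(.38,.53,.21,.35); ch=(.5,.8,-.1,.13)
for d,n in((t,'top'),(s,'side')):
    blobs(d,dish,n+' dish'); blobs(d,ch,n+' chute')
blobs(dict(np.load('pics/top0.npz')),ch,'start top')
P=cloud(t); r=np.hypot(P[...,0]-.461,P[...,1]-.2825)
m=(r<.052)
v0,v1,u0,u1=[*(np.where(m)[0][[0,-1]]),np.where(m)[1].min(),np.where(m)[1].max()]
hsv=cv2.cvtColor(t['img'],cv2.COLOR_RGB2HSV)
print(u0,v0)
for v in range(v0,v1+1): print(v,' '.join('%3d'%x if k else ' . ' for x,k in zip(1000*(P[v,u0:u1+1,2]),m[v,u0:u1+1])))
```

```text
top dish [140. 201.] 28 [223. 184. 114.] [0.476 0.279 0.085]
top dish [132. 202.] 22 [114.  82.  62.] [0.471 0.302 0.088]
top dish [140. 213.] 64 [169. 113.  71.] [0.436 0.274 0.093]
top chute [220. 152.] 205 [147.  83.  37.] [0.598 0.014 0.209]
top chute [204. 158.] 20 [185. 110.  53.] [0.599 0.069 0.138]
side chute [274. 158.] 346 [125.  83.  62.] [0.598 0.018 0.187]
start top [214. 129.] 125 [157. 109.  67.] [0.655 0.027 0.246]
start top [220. 152.] 222 [149.  86.  39.] [0.598 0.016 0.213]
start top [204. 158.] 20 [185. 109.  53.] [0.6   0.069 0.138]
121 189
189  .   .   .   .   .   .   .   .   .   .   .   .  111  .   .   99 100  99  .  101  .   .   .   .   .   .   .   .   .   .   .   .   .   .   .   . 
190  .   .   .   .   .   .   .   .   .   .   .   99  96  90  88  86  86  83  85  88  88  94  94 100  .   .   .   .   .   .   .   .   .   .   .   . 
191  .   .   .   .   .   .  115  .   .   99  98  93  88  85  85  84  78  83  78  83  80  81  85  84  92 105  .   .   .   .   .   .   .   .   .   . 
192  .   .   .   .   .   .   .   .   .   89  84  84  83  83  77  76  77  78  74  76  72 
[... 3650 characters left out ...]
7  78  70  70  71  72  70  68  71  70  97 100 101 100 101  99  73  71  69  .   .   .   .   67  .   .   .   . 
218  .   .   .   .   .   .   .   84  72  81  77  72  70  71  74  69  76  73  83 100 102 100  99  97  68  75  .   .   .   .   63  .   .   .   .   . 
219  .   .   .   .   .   .   .   96  88  82  82  76  75  75  71  73  68  73  72  97  99 102 100  95  .   .   .   .   .   62  .   .   .   .   .   . 
220  .   .   .   .   .   .   .   .   .   89  88  79  76  76  74  72  73  72  78  75  99  97  78  .   .   .   .   67  .   .   .   .   .   .   .   . 
221  .   .   .   .   .   .   .   .   .   .   .   96  86  79  82  73  76  83  75  78  .   .   .   .   .   70  .   .   .   .   .   .   .   .   .   .
```

The search accounts for all five. The red-brown chip's top is at 0.100 m, one chip height above the others (about 0.087 m), so it lies on the fifth. The chute channel is empty, and the bar is back at its starting height. Handing in.

```bash
python3 -c "
from station import arm
print(arm.finish_job())"
```

```text
the job is handed in; nothing more can be done
None
```

The job is handed in, with no verdict returned: the dish is released, upright and within about 3 mm of the pan's centre, the gate is shut, and the chute looks empty; I saw four chips in the dish and infer the fifth lies under the red-brown one, which sits a chip's height above the rest.

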